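# Set up two cuvette racks for a photometer run

### The job

Set the bench up for the photometer run, left and right meaning as seen from the robot: at the rack of violet cuvettes, stand the blue-capped bottle in the middle of the marked square left of the rack and the yellow cup in the middle of the square right of it. At the rack of clear cuvettes, put the blue tip box in the middle of the square right of the rack, squared up with the mat, and then the small foam block with the amber cuvettes centred and squared up on top of the box. Do not tip the bottle or the cup on the way, and leave the timer, the amber jar and the carton where they are.

Things in the scene. Friction and masses are not known exactly. Their poses are not given: they have to be found in the camera images.
- bottle: Clear glass reagent bottle with a blue cap, standing upright, loose. Body diameter 56 mm up to 48 mm, shoulder up to 58 mm, cap diameter 40 mm from 58 to 85 mm height; 140 g or so. Grip it by the cap. Origin: centre of its underside, z up.
- cup: Yellow plastic cup, open and empty, upright, loose. Outer diameter 58 mm at the foot, 60 mm at the rim, 75 mm high, wall 3 mm; 60 g or so. Origin: centre of its underside, z up.
- tip_box: Blue closed pipette-tip box with a flat lid and a dark seam line, loose, 60 mm (x) by 72 mm (y), 48 mm high; 150 g or so. Grip it across its 60 mm. Origin: centre of its underside, z up. Turned up to 0.6 rad at the start.
- control_block: Small white foam block, loose, 56 x 56 mm, 28 mm high, with 4 amber cuvettes (12.5 mm square, 2 x 2, 22 mm pitch) sticking out 20 mm above it, total height 48 mm; 50 g or so. Grip the foam across two parallel sides. Origin: centre of its underside, z up. Turned up to 0.6 rad at the start.
- violet_station: Fixed dark mat 110 (x) x 280 (y) x 3 mm with a white foam rack 72 x 72 mm at its middle, to 33 mm above the bench, holding 9 dark violet cuvettes, tops at 57 mm. Two printed white 90 mm squares, centred at x = 0, y = +90 (left seen from the robot) and y = -90 (right). Origin: underside centre, on the bench; x away from the robot, y to its left, turned up to 0.2 rad.
- clear_station: Fixed dark mat 110 (x) x 280 (y) x 3 mm with a white foam rack 72 x 72 mm at its middle, to 33 mm above the bench, holding 9 clear, colourless cuvettes, tops at 57 mm. Two printed white 90 mm squares, centred at x = 0, y = +90 (left seen from the robot) and y = -90 (right). Origin: underside centre, on the bench; x away from the robot, y to its left, turned up to 0.2 rad.
- timer: Bystander, loose: flat white timer 60 x 60 x 18 mm with a grey display and three red buttons. Origin: centre of its underside.
- amber_jar: Bystander, loose: small amber glass jar with a white cap, diameter 48 mm, 60 mm high. Origin: centre of its underside.
- glove_carton: Bystander, loose: brown cardboard carton 70 x 110 x 45 mm with a green patch on top, beyond the mats. Origin: centre of its underside.
There are look-alikes about, which are no part of the job. What is shaped like the control_block but pink is not meant.

How it is judged (in metres and radians):
At the end, for the whole second after the job is handed in: Violet mat: bottle in left square, cup in right; clear mat: tip box in right square: upright, each within 13 mm of the centre along each mat axis, box squared within 0.2 rad; block flat on the box within 12 mm of centre, squared within 0.2 rad; all released and at rest (x of bottle in the frame of violet_station between -0.013 and 0.013 m and y of bottle in the frame of violet_station between 0.077 and 0.103 m and z of bottle in the frame of violet_station between -0.002 and 0.008 m and angle between each of bottle, cup, tip_box, control_block's own z axis and vertical below 0.1 rad and x of cup in the frame of violet_station between -0.013 and 0.013 m and y of cup in the frame of violet_station between -0.103 and -0.077 m and z of cup in the frame of violet_station between -0.002 and 0.008 m and x of tip_box in the frame of clear_station between -0.013 and 0.013 m and y of tip_box in the frame of clear_station between -0.103 and -0.077 m and z of tip_box in the frame of clear_station between -0.002 and 0.008 m and (angle between the x axis of tip_box and the x axis of clear_station, either way round below 0.2 rad or angle between the x axis of tip_box and the y axis of clear_station, either way round below 0.2 rad) and horizontal distance between control_block and tip_box below 0.012 m and z of control_block in the frame of tip_box between 0.044 and 0.053 m and (angle between the x axis of control_block and the x axis of tip_box, either way round below 0.2 rad or angle between the x axis of control_block and the y axis of tip_box, either way round below 0.2 rad) and linear speed of each of bottle, cup, tip_box, control_block below 0.02 m/s and contact force between the fingers and bottle below 0.1 N and contact force between the fingers and cup below 0.1 N and contact force between the fingers and tip_box below 0.1 N and contact force between the fingers and control_block below 0.1 N); the robot touches nothing.
It fails at once if the bottle is tipped over (more than 0.7 rad) (angle between bottle's own z axis and vertical above 0.7 rad).
It fails at once if the cup is tipped over (more than 0.7 rad) (angle between cup's own z axis and vertical above 0.7 rad).
It fails at once if the timer is shifted by more than 20 mm (distance of timer from where it was at the start of the episode above 0.02 m).
It fails at once if the amber jar is shifted by more than 20 mm (distance of amber_jar from where it was at the start of the episode above 0.02 m).
It fails at once if the glove carton is shifted by more than 20 mm (distance of glove_carton from where it was at the start of the episode above 0.02 m).
It also fails if it takes over 96 s, if anything falls off the work surface, if the arm or the gripper's body presses on something with over 40 N, if the wrist force passes 120 N, or if a joint passes its speed limit or range.

### The arm

A 6-joint arm with a two-finger parallel gripper is mounted at the origin on the work surface. World frame = base frame: x ahead of the robot, y to its left, z up, the work surface at z = 0. Lengths are in m, angles in degrees, forces in N, time in s.
With the tool pointing down it reaches from about 0.375 to 0.9 m from the base axis. Payload 3.1 kg.
Tool frame: the origin (TCP) lies on the centre line of the jaws, within the pads' length; the fingertips stand finger_overhang ahead of it and the grasp point (between the pads) lies 5 mm behind it (finger_overhang is the distance from the TCP to the fingertips, in m); z points along the fingers, y is the line along which they close (so a half turn about z gives the same grasp; the last joint's range is limited). The gripper opens to 87 mm and grips with 3 to 60 N. Pads are 19 mm wide; open, the fingers measure 117 mm over their backs; the gripper's body (75 mm by 190 mm) begins 51 mm behind the grasp point.
Start: joints at [64.2, 30.224, 82.088, -0, 67.689, -10.227], TCP at [0.168, 0.602, 0.237] pointing down, gripper open.
Joint ranges: [-176.69, 176.69], [-43.24, 126.21], [12.49, 139.97], [-82, 262], [0, 151.66], [-163.58, 163.58]. Speed limits (degrees/s): [159.86, 159.86, 180, 180, 180, 180].

### API

Orientations are given as a 3x3 rotation matrix whose columns are the frame's x, y, z axes.
In Python, from rig import read_state, capture, calibration, hand_in, finger_overhang gives the robot as it stands.
- The arm moves only by the tool send_rows, never from a script. Its argument "plan" is a list of rows, each a list of 5 numbers: the closure in counts, from 0 (fully open) to 255 (shut), then the shift along the tool's x, y, z in m, then the turn about the tool's z in rad. A call has 1 to 20 rows; each row shifts and turns the commanded pose from where the row before left it, along the tool's axes as they then stand; what a row does not reach is not made up. A row lasts 1/12 s, in which the tool goes at most 41.7 mm and 7.16 degrees, less where a joint would pass 70% of its speed; a pose out of reach is approached as far as the arm can. A call is refused whole if a number of a shift passes 0.0417 or a number of a turn 0.125, either way. A call with a gripper value outside its range is refused whole. The fingers move at their own pace and stop on an object; the grip force is fixed at half the most. Time passes only in rows, so rows that do not move let the fingers close. It gives the time, the measured TCP pose, the force, the opening and the grip force at its end, in the units of the state.
- read_state(): the state, without advancing time (a new reading comes with each control period).
- capture(name): name is "scene" or "top" or "wrist"; returns (picture, depth): 384x512x3 uint8, blue, green, red; 384x512 float32, m along the optical axis (not along the pixel's ray), 0 where there is no reading.
- calibration(name): a dict with "fx", "fy", "cx", "cy" (pixels), "xyz" and "rotation" of the camera in the world. Camera axes: x right, y down, z forward; pixel columns grow to the right and rows downward; lengths in m; the calibration is good to about 2 mm. A picture is of the moment at which its call begins: read the wrist's pose just before it. calibration takes no time and is no camera call; for the wrist camera it gives the pose at the moment of the call.
- hand_in(): hands the job in; it is judged then, once.
The state is a dict: "time_s": time; "joint_positions": joint angles; "qvel": joint speeds; "tau": joint torques, N m; "position": TCP position; "tcp_rot": TCP orientation; "force": force on the tool from outside, world axes, zero at the start; "moment": the same for the moment, N m; "opening": opening from 0.0 (shut) to 1.0 (fully open); "grasp_force": force on a finger pad.
Only numpy, scipy, OpenCV 4.12 (cv2) and the standard library are available. Lean on these libraries where they do the work, as an engineer would, in place of code of your own. Each camera call takes 0.05 s, during which the arm holds its last target. There are 200 camera calls.

## Working session

There is one attempt and no reset: what is moved stays moved. The work goes in short steps, Python scripts to look and compute and a tool call to move; the robot and the scene stay as the last step left them, time stands still between calls to the robot, and variables do not carry over. Pictures are saved under pics/ and viewed, at most 14 in all, crops included, and the job is handed in when it is done.

Besides the shell and the picture viewer there is one more tool, called after ">>>" as name(argument=value, ...), one argument or row to a line, values as JSON. send_rows: Moves the arm, as the interface text tells. Its arguments: {"type":"object","properties":{"plan":{"type":"array","items":{"type":"array","items":{"type":"number"}}}},"required":["plan"]}

```bash
ls; mkdir -p pics; python3 - <<'E'
from rig import *
import cv2,numpy as np
np.set_printoptions(precision=4,suppress=True)
s=read_state();print(s);print(finger_overhang if not callable(finger_overhang) else finger_overhang())
for n in("top","scene"):
    p,d=capture(n);cv2.imwrite(f"pics/{n}0.png",p);np.save(f"{n}0.npy",d);print(n,calibration(n))
E
```

```text
pics
{'time_s': 0.0, 'joint_positions': array([ 64.1994,  30.2799,  82.1562,  -0.0007,  67.6882, -10.2277]), 'qvel': array([-0.0317, -0.0417, -0.0524, -0.1278,  0.0507,  0.0347]), 'tau': array([  0.001 , -44.0037, -17.6589,   0.0634,   0.0583,  -0.0001]), 'position': array([0.1675, 0.6014, 0.2356]), 'tcp_rot': array([[-0.9633,  0.2685, -0.0009],
       [ 0.2685,  0.9633, -0.002 ],
       [ 0.0004, -0.0021, -1.    ]]), 'force': array([ 0.4821,  0.8332, -0.2459]), 'moment': array([ 0.0545,  0.0201, -0.0432]), 'grasp_force': 0.0, 'opening': 0.9996303587055066}
0.014
top {'fx': 377.64665323103475, 'fy': 377.64665323103475, 'cx': 255.09450937398597, 'cy': 188.80246929923064, 'xyz': array([ 0.4065, -0.02  ,  0.9689]), 'rotation': array([[-0.0059, -0.9882,  0.1528],
       [-0.9995,  0.0106,  0.0297],
       [-0.0309, -0.1525, -0.9878]])}
scene {'fx': 437.23224685023234, 'fy': 437.23224685023234, 'cx': 259.604561545632, 'cy': 191.78990237047842, 'xyz': array([1.1758, 0.2818, 1.0534]), 'rotation': array([[-0.4021,  0.7596, -0.5112],
       [ 0.9155,  0.3264, -0.2351],
       [-0.0117, -0.5626, -0.8267]])}
```

View pics/top0.png

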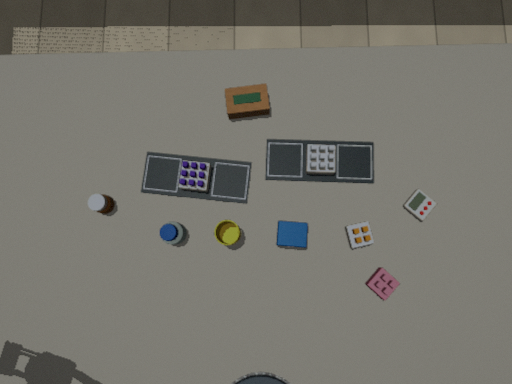

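View pics/scene0.png

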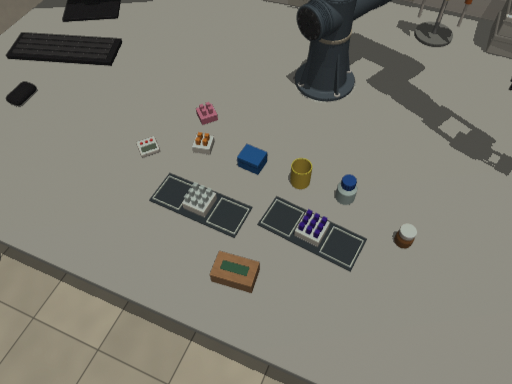

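The top view shows the violet mat centred near (196,177) and the clear mat near (320,161). The bottle cap is at (169,233), the cup at (228,233), the tip box at (292,235) and the block at (360,235). The pink look-alike is at (383,283). The scene view shows the same layout.

```bash
cat > h.py <<'E'
from rig import *
import cv2,numpy as np
np.set_printoptions(precision=4,suppress=True)
def cloud(d,c):
    v,u=np.mgrid[:d.shape[0],:d.shape[1]]
    P=np.stack([(u-c["cx"])/c["fx"]*d,(v-c["cy"])/c["fy"]*d,d],-1)
    return P@np.array(c["rotation"]).T+c["xyz"]
def rect(pts):
    (x,y),(w,h),a=cv2.minAreaRect((pts[:,:2]*1000).astype(np.float32)); return np.round([x,y,w,h,a],1)
E
python3 - <<'E'
from h import *
p=cv2.imread("pics/top0.png");d=np.load("top0.npy");c=calibration("top");W=cloud(d,c)
hsv=cv2.cvtColor(p,cv2.COLOR_BGR2HSV);H,S,V=[hsv[...,i].astype(int) for i in range(3)];Z=W[...,2]
def box(a,b,u,v):
    m=np.zeros(Z.shape,bool);m[v:b if 0 else b,a:u]=1;return m
def reg(u0,v0,u1,v1):
    m=np.zeros(Z.shape,bool);m[v0:v1,u0:u1]=1;return m
def show(n,m):
    m=m.astype(np.uint8);k,l,st,_=cv2.connectedComponentsWithStats(m)
    i=1+st[1:,4].argmax();q=W[l==i];print(n,st[i],rect(q),"mean",q.mean(0),"midrange",(q.min(0)+q.max(0))/2,"zmax",q[:,2].max())
print("bench z",np.median(Z[300:340,150:200]))
for n,r in(("violet mat",reg(130,145,258,210)),("clear mat",reg(258,130,385,190))):
    show(n,r&((V<95)|(Z>0.02)))
    show(n+" rack foam",r&(Z>0.022)&(Z<0.045)); show(n+" hi",r&(Z>0.02))
show("bottle cap",reg(150,215,195,250)&(Z>0.075))
show("bottle any",reg(150,215,195,250)&(Z>0.02))
show("cup rim",reg(205,210,250,255)&(Z>0.066))
show("cup any",reg(205,210,250,255)&(S>140))
show("box top",reg(265,210,320,260)&(Z>0.042))
show("block foam",reg(335,210,385,260)&(Z>0.02)&(Z<.035))
show("block all",reg(335,210,385,260)&(Z>0.015))
show("jar",reg(80,185,125,220)&(Z>0.04))
show("carton",reg(215,75,280,125)&(Z>0.03))
show("timer",reg(395,180,445,225)&(Z>0.01))
E
```

```text
bench z -0.00018547909767130388
violet mat [ 141  152  111   52 1946] [570.3 120.7 390.  185.2  66.1] mean [0.584  0.1583 0.0235] midrange [0.5326 0.1441 0.4824] zmax 0.9688554705364907
violet mat rack foam [179 160  32  31 495] [590.1 162.9  72.7  72.4  83. ] mean [0.5859 0.1586 0.0328] midrange [0.5893 0.1625 0.0334] zmax 0.04468665121737436
violet mat hi [179 160  32  31 810] [530.1  77.5 301.1  91.8  55.2] mean [0.5869 0.1597 0.0421] midrange [0.5175 0.0905 0.4945] zmax 0.9688554705364907
clear mat [ 265  139  109   45 3037] [ 543.4 -155.2  280.3  284.6   87.7] mean [ 0.6238 -0.1884  0.0155] midrange [ 0.548  -0.1587  0.4818] zmax 0.9688554705364907
clear mat rack foam [307 144  29  29 505] [ 629.7 -159.3   71.2   72.3   88.2] mean [ 0.6243 -0.1564  0.0328] midrange [ 0.6295 -0.1593  0.0334] zmax 0.04465089655193999
clear mat hi [307 144  29  29 824] [ 529.7 -118.5   89.2  302.6   67.8] mean [ 0.6258 -0.1574  0.0424] midrange [ 0.5362 -0.1079  0.4948] zmax 0.9688554705364907
bottle cap [160 223  18  18 236] [444.6 211.9  38.9  38.   47.9] mean [0.4439 0.2114 0.084 ] midrange [0.4
[... 703 characters left out ...]
.7] mean [ 0.4369 -0.2472  0.0272] midrange [ 0.4372 -0.2496  0.0277] zmax 0.03482600287470883
block all [346 221  29  27 548] [ 416.3 -150.5   55.7  259.4   11.9] mean [ 0.4365 -0.2462  0.0352] midrange [ 0.4372 -0.1512  0.4921] zmax 0.9688554705364907
jar [ 88 193  20  18 276] [456.2 202.3 453.5  42.3  72.1] mean [0.5187 0.3941 0.0614] midrange [0.4739 0.1995 0.5046] zmax 0.9688554705364907
carton [ 225   83   45   33 1170] [614.4   8.  419.5 109.7   6.5] mean [0.7823 0.0272 0.0484] midrange [0.6167 0.0276 0.4994] zmax 0.9688554705364907
timer [404 188  33  33 589] [ 447.4 -236.8   77.2  434.4   20.8] mean [ 0.5103 -0.4025  0.0205] midrange [ 0.4791 -0.232   0.4894] zmax 0.9688554705364907
```

```bash
python3 - <<'E'
from h import *
p=cv2.imread("pics/top0.png");d=np.load("top0.npy");c=calibration("top");W=cloud(d,c)
Z=W[...,2].copy();Z[d<=0]=-1
V=p.max(2)
def show(n,u0,v0,u1,v1,f):
    m=np.zeros(Z.shape,np.uint8);m[v0:v1,u0:u1]=1;m&=(f&(d>0)).astype(np.uint8)
    k,l,st,_=cv2.connectedComponentsWithStats(m);i=1+st[1:,4].argmax();q=W[l==i];r=rect(q)
    print(n,st[i],r,"mean",q.mean(0),"circ",cv2.minEnclosingCircle((q[:,:2]*1000).astype(np.float32)))
show("violet",130,145,258,210,(V<95)|(Z>.02))
show("clear",258,130,385,190,(V<95)|(Z>.02))
show("cup",205,210,250,255,Z>.068)
show("box",265,210,320,260,(Z>.042))
show("blockall",335,210,385,260,(Z>.02)&(Z<.06))
show("jar",80,185,125,220,Z>.03)
show("carton",215,75,280,125,Z>.03)
# distances between racks/tape lines: white tape outlines
for n,(u0,v0,u1,v1) in {"vL":(141,152,183,195),"vR":(210,158,253,204),"cL":(265,139,305,182),"cR":(334,139,376,184)}.items():
    R=W[v0:v1,u0:u1];g=V[v0:v1,u0:u1];dd=d[v0:v1,u0:u1]
    m=(g<95)&(dd>0);print(n)
    # tape: bright enclosed by dark; fill dark hull
    q=R[m];mm=cv2.convexHull((np.argwhere(m)[:,::-1]).astype(np.int32))
    h=np.zeros(m.shape,np.uint8);cv2.fillConvexPoly(h,mm,1);h=cv2.erode(h,np.ones((3,3)))
    t=(h>0)&(g>=95)&(dd>0)
    if t.sum()>10: print(t.sum(),rect(R[t]))
E
```

```text
violet [ 141  152  111   52 1936] [589.3 164.3 282.4 110.7  83.3] mean [0.5849 0.1592 0.0186] circ ((588.4915771484375, 163.9763946533203), 148.36581420898438)
clear [ 265  139  109   45 2032] [ 629.7 -158.7  280.1  112.3   87.5] mean [ 0.6242 -0.1594  0.0182] circ ((627.8123779296875, -158.19705200195312), 148.5250701904297)
cup [215 220  25  25 103] [442.5  74.   57.3  56.6  89.4] mean [0.4425 0.0744 0.0737] circ ((443.1396484375, 74.19660186767578), 29.6761417388916)
box [277 220  31  27 739] [439.4 -81.6  71.8  60.   84.9] mean [ 0.439  -0.0815  0.0475] circ ((438.6449890136719, -81.25701141357422), 44.471736907958984)
blockall [346 221  29  27 534] [ 437.3 -249.5   56.    56.6   12.7] mean [ 0.4368 -0.2476  0.0321] circ ((437.2288818359375, -249.6239013671875), 38.36787796020508)
jar [ 88 193  23  19 336] [519.6 397.   45.   42.4  38.8] mean [0.5186 0.3936 0.0537] circ ((519.6097412109375, 396.9711608886719), 23.170772552490234)
carton [ 225   83   45   33 1164] [786.9  27.7  72.1 109.7   6.8] mean [0.7842 0.0274 0.0436] circ ((786.0654296875, 27.715450286865234), 63.67074966430664)
vL
342 [597.9 242.2 119.5 111.8  81. ]
vR
275 [579.1  75.   92.8 111.5  83.1]
cL
281 [638.  -65.9  96.7 103.6  88.5]
cR
259 [ 620.4 -239.7  106.2  102.1   87.1]
```

Sizes match: the mats measure 280x111, the box 72x60 and the block 56. First I turn the jaws to the mat's x axis.

>>> send_rows(
  plan=[
    [0,0,0,0,0.118],
    [0,0,0,0,0.118],
    [0,0,0,0,0.118],
    [0,0,0,0,0.118],
    [0,0,0,0,0.118],
    [0,0,0,0,0.118],
    [0,0,0,0,0.118],
    [0,0,0,0,0.118],
    [0,0,0,0,0.118],
    [0,0,0,0,0.118],
    [0,0,0,0,0.118],
    [0,0,0,0,0.118],
    [0,0,0,0,0],
    [0,0,0,0,0],
  ],
)

```text
time_s: 1.27
position: [0.1676, 0.6018, 0.2361]
tcp_rot: [[0.114, 0.994, -0.0], [0.994, -0.114, -0.001], [-0.001, -0.0, -1.0]]
force: [0.5, 0.1, -0.1]
opening: 1.0
grasp_force: 0.0
```

```bash
cat >> h.py <<'E'
def go(x,y,z,yaw):
    s=read_state();R=s["tcp_rot"];p=s["position"]
    t=R.T@(np.array([x,y,z])-p);cur=np.degrees(np.arctan2(R[1,1],R[0,1]))
    e=(yaw-cur+90)%180-90
    print("t",round(s["time_s"],2),"pos",p,"yaw",round(cur,2),"shift",t.round(4),"turn",round(-np.radians(e),4),"open",round(s["opening"],3),"F",s["force"].round(1),"tilt",R[2])
E
python3 -c "
from h import *
go(.4445,.212,.12,-6.7)"
```

```text
t 1.27 pos [0.1676 0.6018 0.2361] yaw -6.53 shift [-0.3556  0.3195  0.1163] turn 0.003 open 1.0 F [ 0.5  0.1 -0.1] tilt [-0.0009 -0.0004 -1.    ]
```

>>> send_rows(
  plan=[
    [0,-0.0254,0.0228,0.0083,0],
    [0,-0.0254,0.0228,0.0083,0],
    [0,-0.0254,0.0228,0.0083,0],
    [0,-0.0254,0.0228,0.0083,0],
    [0,-0.0254,0.0228,0.0083,0],
    [0,-0.0254,0.0228,0.0083,0],
    [0,-0.0254,0.0228,0.0083,0],
    [0,-0.0254,0.0228,0.0083,0],
    [0,-0.0254,0.0228,0.0083,0],
    [0,-0.0254,0.0228,0.0083,0],
    [0,-0.0254,0.0228,0.0083,0],
    [0,-0.0254,0.0228,0.0083,0],
    [0,-0.0254,0.0228,0.0083,0],
    [0,-0.0254,0.0228,0.0083,0.003],
    [0,0,0,0,0],
    [0,0,0,0,0],
  ],
)

```text
time_s: 2.6
position: [0.4443, 0.2102, 0.1199]
tcp_rot: [[0.122, 0.993, -0.001], [0.993, -0.122, 0.0], [-0.0, -0.001, -1.0]]
force: [-0.6, -0.1, -0.7]
opening: 0.995
grasp_force: 0.0
```

```bash
python3 -c "
from h import *
go(.4445,.212,.076,-6.7)
c=calibration('wrist');p,d=capture('wrist');cv2.imwrite('pics/w1.png',p)
W=cloud(d,c);m=(d>0)&(W[...,2]>.078)&(W[...,2]<.09)&(np.hypot(W[...,0]-.4445,W[...,1]-.212)<.04)
q=W[m];print(len(q),cv2.minEnclosingCircle((q[:,:2]*1000).astype(np.float32)) if len(q) else 0,q.mean(0))
"
```

```text
t 2.6 pos [0.4443 0.2102 0.1199] yaw -6.99 shift [0.0018 0.     0.0439] turn -0.0051 open 0.995 F [-0.6 -0.1 -0.7] tilt [-0.0001 -0.0007 -1.    ]
3079 ((443.26312255859375, 213.49441528320312), 20.547069549560547) [0.4433 0.2149 0.0847]
```

View pics/w1.png

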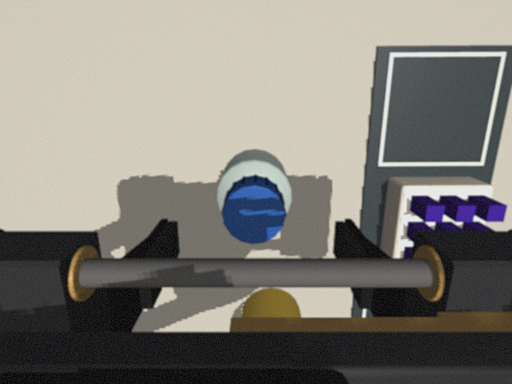

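The wrist picture shows the blue cap at (255,210), centred between the fingers. I descend and grip.

>>> send_rows(
  plan=[
    [0,0.002,0,0.02,0],
    [0,0,0,0.02,0],
    [0,0,0,0.004,0],
    [0,0,0,0,0],
    [255,0,0,0,0],
    [255,0,0,0,0],
    [255,0,0,0,0],
    [255,0,0,0,0],
    [255,0,0,0,0],
    [255,0,0,0,0],
    [255,0,0,0,0],
    [255,0,0,0,0],
    [255,0,0,0,0],
  ],
)

```text
time_s: 3.73
position: [0.4435, 0.2135, 0.0764]
tcp_rot: [[0.12, 0.993, 0.0], [0.993, -0.12, 0.0], [0.0, 0.0, -1.0]]
force: [0.7, 0.1, 1.1]
opening: 0.45
grasp_force: 30.0
```

```bash
python3 -c "
from h import *
go(.600,.253,.15,-6.7)"
```

```text
t 3.73 pos [0.4435 0.2135 0.0764] yaw -6.88 shift [ 0.0579  0.1506 -0.0736] turn -0.0032 open 0.45 F [0.7 0.1 1.1] tilt [ 0.  0. -1.]
```

>>> send_rows(
  plan=[
    [255,0,0,-0.01,0],
    [255,0,0,-0.02,0],
    [255,0,0,-0.02,0],
    [255,0,0,-0.02,0],
    [255,0.0072,0.0188,0,0],
    [255,0.0072,0.0188,0,0],
    [255,0.0072,0.0188,0,0],
    [255,0.0072,0.0188,0,0],
    [255,0.0072,0.0188,0,0],
    [255,0.0072,0.0188,0,0],
    [255,0.0072,0.0188,0,0],
    [255,0.0072,0.0188,0,0],
    [255,0,0,0,0],
    [255,0,0,0,0],
    [255,0,0,0,0],
  ],
)

```text
time_s: 4.98
position: [0.5983, 0.2525, 0.146]
tcp_rot: [[0.12, 0.993, -0.003], [0.993, -0.12, -0.001], [-0.001, -0.003, -1.0]]
force: [0.0, 0.1, -1.1]
opening: 0.452
grasp_force: 30.0
```

```bash
python3 -c "
from h import *
go(.600,.253,.0804,-6.7)"
```

```text
t 4.98 pos [0.5983 0.2525 0.146 ] yaw -6.87 shift [0.0008 0.0018 0.0656] turn -0.003 open 0.452 F [ 0.   0.1 -1.1] tilt [-0.0009 -0.0026 -1.    ]
```

>>> send_rows(
  plan=[
    [255,0.001,0.002,0.015,0],
    [255,0,0,0.02,0],
    [255,0,0,0.016,0],
    [255,0,0,0.008,0],
    [255,0,0,0.005,0],
    [255,0,0,0.002,0],
    [255,0,0,0,0],
    [255,0,0,0,0],
  ],
)

```text
time_s: 5.65
position: [0.6023, 0.2537, 0.0812]
tcp_rot: [[0.12, 0.993, 0.001], [0.993, -0.12, 0.0], [0.0, 0.001, -1.0]]
force: [0.5, -0.5, -2.1]
opening: 0.45
grasp_force: 30.0
```

```bash
python3 -c "
from h import *
go(.600,.253,.0794,-6.7)"
```

```text
t 5.65 pos [0.6023 0.2537 0.0812] yaw -6.87 shift [-0.001  -0.0022  0.0018] turn -0.0029 open 0.45 F [ 0.5 -0.5 -2.1] tilt [ 0.0005  0.0013 -1.    ]
```

Next: lower the last 1.5 mm, release, rise and head for the cup.

>>> send_rows(
  plan=[
    [255,-0.001,-0.002,0.0005,0],
    [255,0,0,0.001,0],
    [255,0,0,0,0],
    [255,0,0,0,0],
    [0,0,0,0,0],
    [0,0,0,0,0],
    [0,0,0,0,0],
    [0,0,0,0,0],
    [0,0,0,0,0],
    [0,0,0,0,0],
    [0,0,0,-0.01,0],
    [0,0,0,-0.025,0],
    [0,0,0,-0.025,0],
    [0,0,0,-0.02,0],
    [0,0,0,0,0],
  ],
)

```text
time_s: 6.9
position: [0.6029, 0.2537, 0.1645]
tcp_rot: [[0.12, 0.993, 0.01], [0.993, -0.12, 0.002], [0.004, 0.01, -1.0]]
force: [0.1, 0.5, -0.2]
opening: 0.997
grasp_force: 0.0
```

```bash
python3 -c "
from h import *
go(.4428,.0745,.12,-6.7)
c=calibration('top');p,d=capture('top');cv2.imwrite('pics/t2.png',p)
W=cloud(d,c);m=(d>0)&(W[...,2]>.07)&(W[...,2]<.095)&(np.hypot(W[...,0]-.6,W[...,1]-.253)<.035)
q=W[m];print(len(q),cv2.minEnclosingCircle((q[:,:2]*1000).astype(np.float32)) if len(q) else 0)
"
```

```text
t 6.9 pos [0.6029 0.2537 0.1645] yaw -6.87 shift [-0.1972 -0.138   0.0424] turn -0.003 open 0.997 F [ 0.1  0.5 -0.2] tilt [ 0.0036  0.0096 -0.9999]
242 ((599.5203247070312, 251.21124267578125), 20.59943389892578)
```

>>> send_rows(
  plan=[
    [0,-0.0219,-0.0153,0,0],
    [0,-0.0219,-0.0153,0,0],
    [0,-0.0219,-0.0153,0,0],
    [0,-0.0219,-0.0153,0,0],
    [0,-0.0219,-0.0153,0.008,0],
    [0,-0.0219,-0.0153,0.008,0],
    [0,-0.0219,-0.0153,0.008,0],
    [0,-0.0219,-0.0153,0.008,0],
    [0,-0.0219,-0.0153,0.008,0],
    [0,0,0,0,0],
    [0,0,0,0,0],
    [0,0,0,0,0],
  ],
)

```text
time_s: 7.95
position: [0.4402, 0.0736, 0.1187]
tcp_rot: [[0.12, 0.993, 0.001], [0.993, -0.12, 0.0], [0.0, 0.001, -1.0]]
force: [0.7, 1.0, -0.6]
opening: 1.003
grasp_force: 0.0
```

```bash
python3 -c "
from h import *
go(.4428,.0742,.05,-6.7)
c=calibration('wrist');p,d=capture('wrist')
W=cloud(d,c);m=(d>0)&(W[...,2]>.069)&(W[...,2]<.08)&(np.hypot(W[...,0]-.4428,W[...,1]-.0742)<.04)
q=W[m];print(len(q),cv2.minEnclosingCircle((q[:,:2]*1000).astype(np.float32)) if len(q) else 0)
"
```

```text
t 7.95 pos [0.4402 0.0736 0.1187] yaw -6.91 shift [0.0009 0.0025 0.0687] turn -0.0037 open 1.003 F [ 0.7  1.  -0.6] tilt [ 0.0002  0.0008 -1.    ]
1647 ((442.11663818359375, 75.12210845947266), 29.977468490600586)
```

>>> send_rows(
  plan=[
    [0,0.001,0.002,0.015,0],
    [0,0,0,0.02,0],
    [0,0,0,0.02,0],
    [0,0,0,0.014,0],
    [0,0,0,0,0],
    [0,0,0,0,0],
    [255,0,0,0,0],
    [255,0,0,0,0],
    [255,0,0,0,0],
    [255,0,0,0,0],
    [255,0,0,0,0],
    [255,0,0,0,0],
    [255,0,0,0,0],
  ],
)

```text
time_s: 9.08
position: [0.4419, 0.0742, 0.0503]
tcp_rot: [[0.12, 0.993, 0.001], [0.993, -0.12, -0.0], [-0.0, 0.001, -1.0]]
force: [-0.4, -0.9, 5.0]
opening: 0.669
grasp_force: 29.6
```

```bash
python3 -c "
from h import *
go(.579,.0741,.13,-6.7)"
```

```text
t 9.08 pos [0.4419 0.0742 0.0503] yaw -6.88 shift [ 0.0163  0.1362 -0.0796] turn -0.0031 open 0.669 F [-0.4 -0.9  5. ] tilt [-0.     0.001 -1.   ]
```

>>> send_rows(
  plan=[
    [255,0,0,-0.01,0],
    [255,0,0,-0.02,0],
    [255,0,0,-0.02,0],
    [255,0,0,-0.02,0],
    [255,0,0,-0.01,0],
    [255,0.002,0.017,0,0],
    [255,0.002,0.017,0,0],
    [255,0.002,0.017,0,0],
    [255,0.002,0.017,0,0],
    [255,0.002,0.017,0,0],
    [255,0.002,0.017,0,0],
    [255,0.002,0.017,0,0],
    [255,0.002,0.017,0,0],
    [255,0,0,0,0],
    [255,0,0,0,0],
    [255,0,0,0,0],
    [255,0,0,0,0],
  ],
)

```text
time_s: 10.5
position: [0.5766, 0.0741, 0.1295]
tcp_rot: [[0.12, 0.993, -0.003], [0.993, -0.12, 0.0], [-0.0, -0.003, -1.0]]
force: [0.4, 0.2, -0.4]
opening: 0.67
grasp_force: 29.7
```

```bash
python3 -c "
from h import *
go(.579,.0741,.0535,-6.7)"
```

```text
t 10.5 pos [0.5766 0.0741 0.1295] yaw -6.87 shift [0.0003 0.0026 0.076 ] turn -0.003 open 0.67 F [ 0.4  0.2 -0.4] tilt [-0.0002 -0.0027 -1.    ]
```

>>> send_rows(
  plan=[
    [255,0,0.001,0.015,0],
    [255,0,0,0.02,0],
    [255,0,0,0.02,0],
    [255,0,0,0.01,0],
    [255,0,0,0.006,0],
    [255,0,0,0.003,0],
    [255,0,0,0,0],
    [255,0,0,0,0],
    [255,0,0,0,0],
  ],
)

```text
time_s: 11.25
position: [0.5801, 0.0738, 0.0568]
tcp_rot: [[0.12, 0.993, 0.002], [0.993, -0.12, -0.0], [0.0, 0.002, -1.0]]
force: [-0.3, 0.6, -0.1]
opening: 0.67
grasp_force: 29.7
```

```bash
python3 -c "
from h import *
go(.579,.0741,.0533,-6.7)"
```

```text
t 11.25 pos [0.5801 0.0738 0.0568] yaw -6.87 shift [ 0.0002 -0.0012  0.0035] turn -0.0031 open 0.67 F [-0.3  0.6 -0.1] tilt [ 0.0001  0.0018 -1.    ]
```

>>> send_rows(
  plan=[
    [255,0,-0.001,0.002,0],
    [255,0,0,0.0015,0],
    [255,0,0,0,0],
    [255,0,0,0,0],
    [0,0,0,0,0],
    [0,0,0,0,0],
    [0,0,0,0,0],
    [0,0,0,0,0],
    [0,0,0,0,0],
    [0,0,0,0,0],
    [0,0,0,-0.01,0],
    [0,0,0,-0.02,0],
    [0,0,0,-0.025,0],
    [0,0,0,-0.025,0],
    [0,0,0,0,0.03],
    [0,0,0,0,0],
  ],
)

```text
time_s: 12.58
position: [0.5798, 0.0739, 0.1349]
tcp_rot: [[0.15, 0.989, 0.005], [0.989, -0.15, -0.0], [0.0, 0.005, -1.0]]
force: [-0.2, -0.6, -0.1]
opening: 1.001
grasp_force: 0.0
```

```bash
python3 -c "
from h import *
go(.439,-.0815,.12,-5.1)
c=calibration('top');p,d=capture('top');cv2.imwrite('pics/t3.png',p)
W=cloud(d,c);m=(d>0)&(W[...,2]>.07)&(W[...,2]<.085)&(np.hypot(W[...,0]-.579,W[...,1]-.0741)<.035)
q=W[m];print(len(q),cv2.minEnclosingCircle((q[:,:2]*1000).astype(np.float32)) if len(q) else 0)
"
```

```text
t 12.58 pos [0.5798 0.0739 0.1349] yaw -8.62 shift [-0.1748 -0.116   0.0143] turn -0.0615 open 1.001 F [-0.2 -0.6 -0.1] tilt [ 0.0004  0.0047 -1.    ]
13 ((574.0503540039062, 47.975440979003906), 12.267820358276367)
```

>>> send_rows(
  plan=[
    [0,0,0,0,-0.061],
    [0,-0.0209,-0.0158,0,0],
    [0,-0.0209,-0.0158,0,0],
    [0,-0.0209,-0.0158,0,0],
    [0,-0.0209,-0.0158,0,0],
    [0,-0.0209,-0.0158,0,0],
    [0,-0.0209,-0.0158,0.005,0],
    [0,-0.0209,-0.0158,0.005,0],
    [0,-0.0209,-0.0158,0.005,0],
    [0,0,0,0,0],
    [0,0,0,0,0],
    [0,0,0,0,0],
  ],
)

```text
time_s: 13.63
position: [0.4379, -0.0813, 0.1171]
tcp_rot: [[0.089, 0.996, -0.0], [0.996, -0.089, 0.0], [0.0, -0.0, -1.0]]
force: [-0.2, 1.2, -0.2]
opening: 0.994
grasp_force: 0.0
```

```bash
python3 -c "
from h import *
go(.439,-.0815,.025,-5.1)
c=calibration('wrist');p,d=capture('wrist')
W=cloud(d,c);m=(d>0)&(W[...,2]>.042)&(W[...,2]<.055)&(np.hypot(W[...,0]-.439,W[...,1]+.0815)<.055)
q=W[m];print(len(q),rect(q))
c=calibration('top');p,d=capture('top');W=cloud(d,c);m=(d>0)&(W[...,2]>.07)&(W[...,2]<.085)&(np.hypot(W[...,0]-.579,W[...,1]-.0741)<.04)
q=W[m];print(len(q),cv2.minEnclosingCircle((q[:,:2]*1000).astype(np.float32)) if len(q) else 0)
"
```

```text
t 13.63 pos [ 0.4379 -0.0813  0.1171] yaw -5.12 shift [-0.0001  0.0011  0.0921] turn -0.0004 open 0.994 F [-0.2  1.2 -0.2] tilt [ 0.0003 -0.0002 -1.    ]
7585 [438.1 -80.5  71.2  60.1  84.9]
117 ((579.9884033203125, 74.1852035522461), 29.991172790527344)
```

The cup stands at (580,74) mm, on target. I grip the tip box next.

>>> send_rows(
  plan=[
    [0,0.0005,0,0.02,0],
    [0,0,0,0.025,0],
    [0,0,0,0.025,0],
    [0,0,0,0.015,0],
    [0,0,0,0.007,0],
    [0,0,0,0,0],
    [0,0,0,0,0],
    [255,0,0,0,0],
    [255,0,0,0,0],
    [255,0,0,0,0],
    [255,0,0,0,0],
    [255,0,0,0,0],
    [255,0,0,0,0],
    [255,0,0,0,0],
  ],
)

```text
time_s: 14.9
position: [0.4381, -0.081, 0.0258]
tcp_rot: [[0.089, 0.996, 0.001], [0.996, -0.089, -0.0], [-0.0, 0.001, -1.0]]
force: [-0.3, 0.5, 5.8]
opening: 0.687
grasp_force: 30.0
```

```bash
python3 -c "
from h import *
go(.626,-.2488,.13,-2.3)"
```

```text
t 14.9 pos [ 0.4381 -0.081   0.0258] yaw -5.1 shift [-0.1504  0.2022 -0.1039] turn -0.0489 open 0.687 F [-0.3  0.5  5.8] tilt [-0.0004  0.0011 -1.    ]
```

>>> send_rows(
  plan=[
    [255,0,0,-0.01,0],
    [255,0,0,-0.02,0],
    [255,0,0,-0.03,0],
    [255,0,0,-0.03,0],
    [255,0,0,-0.014,-0.049],
    [255,-0.0133,0.0162,0,0],
    [255,-0.0133,0.0162,0,0],
    [255,-0.0133,0.0162,0,0],
    [255,-0.0133,0.0162,0,0],
    [255,-0.0133,0.0162,0,0],
    [255,-0.0133,0.0162,0,0],
    [255,-0.0133,0.0162,0,0],
    [255,-0.0133,0.0162,0,0],
    [255,-0.0133,0.0162,0,0],
    [255,-0.0133,0.0162,0,0],
    [255,-0.0133,0.0162,0,0],
    [255,-0.0133,0.0162,0,0],
    [255,0,0,0,0],
    [255,0,0,0,0],
  ],
)

```text
time_s: 16.48
position: [0.6253, -0.2485, 0.1283]
tcp_rot: [[0.041, 0.999, -0.001], [0.999, -0.041, 0.001], [0.001, -0.001, -1.0]]
force: [0.2, 0.3, -0.5]
opening: 0.683
grasp_force: 30.0
```

>>> send_rows(
  plan=[
    [255,0,0,0,0],
    [255,0,0,0.02,0],
    [255,0,0,0.025,0],
    [255,0,0,0.025,0],
    [255,0,0,0.01,0],
    [255,0,0,0,0],
    [255,0,0,0,0],
    [255,0,0,0,0],
  ],
)

```text
time_s: 17.15
position: [0.6264, -0.2484, 0.0508]
tcp_rot: [[0.04, 0.999, 0.002], [0.999, -0.04, -0.001], [-0.001, 0.002, -1.0]]
force: [0.1, -1.1, -1.8]
opening: 0.686
grasp_force: 30.0
```

```bash
python3 -c "
from h import *
go(.626,-.2493,.0288,-2.3)"
```

```text
t 17.15 pos [ 0.6264 -0.2484  0.0508] yaw -2.28 shift [-0.0009 -0.0004  0.022 ] turn 0.0003 open 0.686 F [ 0.1 -1.1 -1.8] tilt [-0.001  0.002 -1.   ]
```

>>> send_rows(
  plan=[
    [255,-0.001,0,0.01,0],
    [255,0,0,0.007,0],
    [255,0,0,0.003,0],
    [255,0,0,0.0015,0],
    [255,0,0,0,0],
    [255,0,0,0,0],
    [0,0,0,0,0],
    [0,0,0,0,0],
    [0,0,0,0,0],
    [0,0,0,0,0],
    [0,0,0,0,0],
    [0,0,0,0,0],
    [0,0,0,-0.015,0],
    [0,0,0,-0.025,0],
    [0,0,0,-0.03,0],
    [0,0,0,-0.03,0],
    [0,0,0,0,0],
    [0,0,0,0,0],
  ],
)

```text
time_s: 18.65
position: [0.6272, -0.2501, 0.1316]
tcp_rot: [[0.04, 0.999, 0.006], [0.999, -0.04, -0.003], [-0.003, 0.006, -1.0]]
force: [0.1, 0.2, -0.5]
opening: 1.001
grasp_force: 0.0
```

```bash
python3 -c "
from h import *
go(.4373,-.2495,.12,12.7)
c=calibration('wrist');p,d=capture('wrist');cv2.imwrite('pics/w4.png',p)
W=cloud(d,c);m=(d>0)&(W[...,2]>.045)&(W[...,2]<.058)&(np.hypot(W[...,0]-.626,W[...,1]+.2493)<.05)
q=W[m];print(len(q),rect(q))
"
```

```text
t 18.65 pos [ 0.6272 -0.2501  0.1316] yaw -2.28 shift [-0.007  -0.1899  0.0105] turn -0.2615 open 1.001 F [ 0.1  0.2 -0.5] tilt [-0.0032  0.0057 -1.    ]
6992 [ 624.7 -249.    72.2   60.2   87.7]
```

>>> send_rows(
  plan=[
    [0,-0.0009,-0.0237,0,0],
    [0,-0.0009,-0.0237,0,0],
    [0,-0.0009,-0.0237,0,0],
    [0,-0.0009,-0.0237,0,0],
    [0,-0.0009,-0.0237,0,0],
    [0,-0.0009,-0.0237,0,0],
    [0,-0.0009,-0.0237,0,0],
    [0,-0.0009,-0.0237,0,0],
    [0,0,0,0.005,-0.087],
    [0,0,0,0.005,-0.087],
    [0,0,0,0,-0.087],
    [0,0,0,0,0],
    [0,0,0,0,0],
  ],
)

```text
time_s: 19.78
position: [0.4352, -0.2482, 0.1171]
tcp_rot: [[-0.217, 0.976, -0.002], [0.976, 0.217, 0.002], [0.002, -0.001, -1.0]]
force: [0.6, 0.3, -0.5]
opening: 1.002
grasp_force: 0.0
```

```bash
python3 -c "
from h import *
go(.4373,-.2495,.017,12.7)
c=calibration('wrist');p,d=capture('wrist');cv2.imwrite('pics/w5.png',p)
W=cloud(d,c);m=(d>0)&(W[...,2]>.022)&(W[...,2]<.033)&(np.hypot(W[...,0]-.437,W[...,1]+.2495)<.05)
q=W[m];print(len(q),rect(q))
c=calibration('top');p,d=capture('top')
W=cloud(d,c);m=(d>0)&(W[...,2]>.045)&(W[...,2]<.058)&(np.hypot(W[...,0]-.626,W[...,1]+.2493)<.05)
q=W[m];print(len(q),rect(q))
"
```

```text
t 19.78 pos [ 0.4352 -0.2482  0.1171] yaw 12.53 shift [-0.0019  0.0019  0.1001] turn -0.003 open 1.002 F [ 0.6  0.3 -0.5] tilt [ 0.0019 -0.0013 -1.    ]
3250 [ 435.7 -249.2   56.1   56.2   12. ]
701 [ 625.5 -248.8   72.5   60.3   86.3]
```

View pics/w5.png

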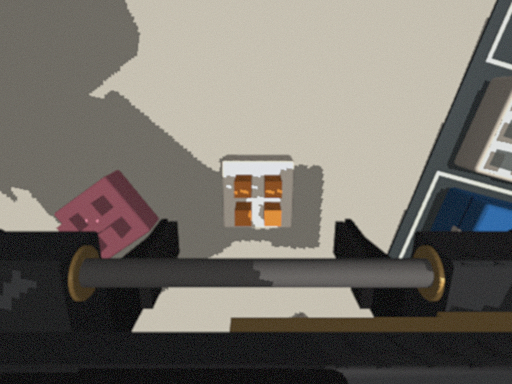

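The wrist picture shows the amber block squared between the fingers at (258,192), with the pink one clear of the fingers at the left.

>>> send_rows(
  plan=[
    [0,-0.0012,0.001,0.02,0],
    [0,0,0,0.025,0],
    [0,0,0,0.025,0],
    [0,0,0,0.02,0],
    [0,0,0,0.01,0],
    [0,0,0,0,0],
    [0,0,0,0,0],
    [255,0,0,0,0],
    [255,0,0,0,0],
    [255,0,0,0,0],
    [255,0,0,0,0],
    [255,0,0,0,0],
    [255,0,0,0,0],
    [255,0,0,0,0],
  ],
)

```text
time_s: 21.05
position: [0.4372, -0.2498, 0.0183]
tcp_rot: [[-0.219, 0.976, 0.0], [0.976, 0.219, -0.0], [-0.001, 0.0, -1.0]]
force: [-0.0, -0.4, 4.6]
opening: 0.641
grasp_force: 30.0
```

```bash
python3 -c "
from h import *
go(.6255,-.249,.14,-2.5)"
```

```text
t 21.05 pos [ 0.4372 -0.2498  0.0183] yaw 12.67 shift [-0.0406  0.1839 -0.1216] turn 0.2647 open 0.641 F [-0.  -0.4  4.6] tilt [-0.0006  0.0003 -1.    ]
```

>>> send_rows(
  plan=[
    [255,0,0,-0.01,0],
    [255,0,0,-0.02,0],
    [255,0,0,-0.03,0],
    [255,0,0,-0.03,0.088],
    [255,0,0,-0.03,0.088],
    [255,0,0,0,0.088],
    [255,0.0009,0.0188,0,0],
    [255,0.0009,0.0188,0,0],
    [255,0.0009,0.0188,0,0],
    [255,0.0009,0.0188,0,0],
    [255,0.0009,0.0188,0,0],
    [255,0.0009,0.0188,0,0],
    [255,0.0009,0.0188,0,0],
    [255,0.0009,0.0188,0,0],
    [255,0.0009,0.0188,0,0],
    [255,0.0009,0.0188,0,0],
    [255,0,0,0,0],
    [255,0,0,0,0],
    [255,0,0,0,0],
  ],
)

```text
time_s: 22.63
position: [0.6238, -0.2482, 0.1376]
tcp_rot: [[0.043, 0.999, -0.002], [0.999, -0.043, 0.001], [0.001, -0.002, -1.0]]
force: [0.8, 0.2, -0.7]
opening: 0.64
grasp_force: 30.0
```

>>> send_rows(
  plan=[
    [255,0,0,0.015,0],
    [255,0,0,0.02,0],
    [255,0,0,0.015,0],
    [255,0,0,0.005,0],
    [255,0,0,0,0],
    [255,0,0,0,0],
    [255,0,0,0,0],
  ],
)

```text
time_s: 23.22
position: [0.6256, -0.2492, 0.0841]
tcp_rot: [[0.043, 0.999, 0.001], [0.999, -0.043, -0.001], [-0.001, 0.002, -1.0]]
force: [0.1, -0.3, -0.2]
opening: 0.639
grasp_force: 30.0
```

```bash
python3 -c "
from h import *
go(.6255,-.249,.0693,-2.5)"
```

```text
t 23.22 pos [ 0.6256 -0.2492  0.0841] yaw -2.48 shift [ 0.0003 -0.0002  0.0148] turn 0.0003 open 0.639 F [ 0.1 -0.3 -0.2] tilt [-0.0008  0.0015 -1.    ]
```

>>> send_rows(
  plan=[
    [255,0,0,0.007,0],
    [255,0,0,0.005,0],
    [255,0,0,0.0025,0],
    [255,0,0,0,0],
    [255,0,0,0,0],
    [255,0,0,0,0],
  ],
)

```text
time_s: 23.72
position: [0.6253, -0.2488, 0.0693]
tcp_rot: [[0.043, 0.999, 0.0], [0.999, -0.043, -0.0], [-0.0, 0.0, -1.0]]
force: [-1.0, 0.7, 5.7]
opening: 0.643
grasp_force: 30.0
```

```bash
python3 -c "
from h import *
go(.6255,-.249,.0693,-2.5)"
```

```text
t 23.72 pos [ 0.6253 -0.2488  0.0693] yaw -2.45 shift [-0.0002  0.0002 -0.    ] turn 0.0008 open 0.643 F [-1.   0.7  5.7] tilt [-0.0003  0.0002 -1.    ]
```

Contact shows about 6 N. Next: release, rise and back away toward the robot.

>>> send_rows(
  plan=[
    [0,0,0,0,0],
    [0,0,0,0,0],
    [0,0,0,0,0],
    [0,0,0,0,0],
    [0,0,0,0,0],
    [0,0,0,0,0],
    [0,0,0,-0.01,0],
    [0,0,0,-0.02,0],
    [0,0,0,-0.03,0],
    [0,0,0,-0.03,0],
    [0,0,0,-0.03,0],
    [0,0,-0.03,0,0],
    [0,0,-0.03,0,0],
    [0,0,-0.03,0,0],
    [0,0,-0.03,0,0],
    [0,0,-0.03,0,0],
    [0,0,0,0,0],
    [0,0,0,0,0],
  ],
)

```text
time_s: 25.22
position: [0.4744, -0.2422, 0.1892]
tcp_rot: [[0.045, 0.999, 0.0], [0.999, -0.045, -0.0], [-0.0, 0.0, -1.0]]
force: [1.0, -0.7, -0.2]
opening: 0.999
grasp_force: 0.0
```

```bash
python3 -c "
from h import *
c=calibration('top');p,d=capture('top');cv2.imwrite('pics/t6.png',p)
W=cloud(d,c);Z=W[...,2]
def f(x,y,a,b,r): return W[(d>0)&(Z>a)&(Z<b)&(np.hypot(W[...,0]-x,W[...,1]-y)<r)]
print('block',rect(f(.6255,-.249,.069,.09,.045)));print('box',rect(f(.6255,-.249,.045,.058,.05)))
for x,y,a,b in((.6,.253,.08,.095),(.579,.074,.07,.085)): print(cv2.minEnclosingCircle((f(x,y,a,b,.04)[:,:2]*1000).astype(np.float32)))
"
```

```text
block [ 625.9 -247.4   56.3   56.    89.6]
box [ 624.8 -248.3   72.5   59.6   84.6]
((599.43212890625, 250.85252380371094), 19.958097457885742)
((579.33447265625, 74.3624038696289), 30.079002380371094)
```

View pics/t6.png

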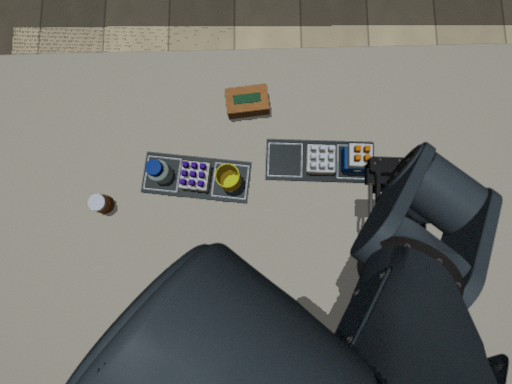

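The picture shows the bottle (160,170) and cup (229,178) in the violet squares, and the block on the box (358,156). All are within about 2 mm of target, the arm is clear, and the jar and carton look unmoved. The timer is hidden behind the arm here, but no move went near it.

```bash
python3 -c "
from rig import *
print(hand_in())"
```

```text
the job is handed in; nothing more can be done
None
```

The job is handed in at about 25 s: the last top-camera check put the bottle, cup, tip box and amber block within about 2 mm of their targets, upright and released; no verdict came back, and the timer was out of view in that last picture.

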